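# Load a roller into the spring-held saddles of a bending jig

### The job

Pick the middle-length roller out of the storage cradle, without letting it roll off onto the bench, and load it into the jig: press its end gently against the spring plunger, never with more than 25 N because of the load cell behind it, just far enough for the other end to go down behind the end stop; lay it level in the two saddles and let go so that the spring holds it there. Leave the other two rollers in their places and everything else on the bench undisturbed.

Things in the scene. Friction and masses are not known exactly. Their poses are not given: they have to be found in the camera images.
- roller_center (a point): centre of the roller to be loaded: the middle-length one of three plain steel rollers, 120 mm long, 32 mm diameter, about 0.3 kg (varies), plain flat ends. x = along its axis (either way round); y and z turn as it rolls
- short_roller_center (a point): centre of the short roller, 80 mm long, 32 mm diameter; stays in the storage cradle. x = along its axis
- long_roller_center (a point): centre of the long roller, 150 mm long, 32 mm diameter; stays in the storage cradle. x = along its axis
- rack: fixed storage cradle, 150 x 280 mm plate 12 mm thick. Origin: centre of underside, z up. Two grey rails (10 mm wide, 56 mm clear between them for fingers, at x -33 and +33 mm) run along y, with shallow 15 deg dips at y -90, 0, +90 mm, crests 12 mm high, outer ends open. A roller lies across them in each dip, along rack x, its axis 50.6 mm above the bench; nudged sideways it rolls
- fixture: fixed loading jig: grey bed 16 mm thick, 90 mm wide, x from -130 to +175 mm. Origin: on the bench, mid-width; z up; +x = towards the spring plunger. On the bed a frame carrying saddles, end stop and plunger is clamped (immovable), its place differing by up to 25 mm either way along x. This shift s IS NOT REPORTED in any pose: find it by touch or sight. A loaded roller's centre ends at jig x = s
- saddles_nominal (a point): point on the jig at x 0, 52 mm above the bench = height of a loaded roller's axis; axes as the jig's. Two V saddles, 12 mm wide along x, at jig x = s - 40 and s + 34 mm, carry the roller along x, axis at y 0. They are 30 mm over all in y, narrower than the roller, so fingers beside it clear them; between them the bed top is 36 mm below the axis
- stop_nominal (a point): point on the jig where the end stop's top edge is for s = 0 (jig x -60 mm, 48 mm above the bench). The real stop, a steel block 50 mm wide in y, 18 mm in x, has its face towards +x at jig x = s - 60. A roller's bottom must be higher than 48 mm to pass over it, then go down on its +x side
- plunger_nominal (a point): point on the jig where the plunger's face rests for s = 0 (jig x 44, 66 mm up). Real face: x = s + 44; polished pad 40 mm wide, 40 to 92 mm above the bench. Free gap to the stop 104 mm. Pushed to +x it yields 22 mm: 4 N to start, 10.4 N at 16 mm (a 120 mm roller just fits), 12.8 N at 22 mm, where it bottoms solidly. A delicate load cell behind it takes 25 N at most
- prism_a: beige cement prism 160 x 40 x 40 mm lying, origin under its centre; a bystander, to be left alone
- prism_b: broken half of a beige cement prism, 40 x 40 mm, standing 80 mm tall, origin under its centre; a bystander, to be left alone
- jar: white jar, 56 mm diameter, 80 mm tall, origin under its centre; a bystander, to be left alone
- wrench: flat steel wrench lying, 150 mm long; a bystander, to be left alone
- brush: hand brush lying, 160 mm long; a bystander, to be left alone
- weight: steel knob weight, 48 mm diameter, 55 mm tall, origin under its centre; a bystander, to be left alone
Things that resemble listed ones, but are neither listed nor needed, are in the scene too. What is shaped like the part that bears roller_center but pink or purple is not meant.

How it is judged:
On the way:
1. the middle-length roller is lifted clear of the storage cradle (its centre over 85 mm above the bench) (height (world z) of roller_center above 0.085 m), for 0.2 s.
At the end, for the whole second after the job is handed in: Roller released and at rest in both saddles: centre within 3 mm of 52 mm height, 4 mm of the saddles' centre line, 30 mm of the jig's nominal point, along the jig within 0.05 rad; the other two rollers moved under 15 mm, bystanders under 30 mm (x of roller_center in the frame of fixture between -0.03 and 0.03 m and y of roller_center in the frame of fixture between -0.004 and 0.004 m and z of roller_center in the frame of fixture between 0.049 and 0.055 m and angle between the x axis of roller_center and the x axis of fixture, either way round below 0.05 rad and linear speed of roller below 0.02 m/s and distance of each of short_roller_center, long_roller_center from where it was at the start of the episode below 0.015 m and distance of each of prism_a, prism_b, jar, wrench, brush, weight from where it was at the start of the episode below 0.03 m); the robot touches nothing.
It fails at once if the roller rolls off onto the bench (its centre under 30 mm high) (height (world z) of roller_center below 0.03 m).
It fails at once if one of the other rollers is moved by more than 30 mm (distance of any of short_roller_center, long_roller_center from where it was at the start of the episode above 0.03 m).
It fails at once if the spring plunger is pressed with more than 25 N (contact force between plunger_c0 and anything else above 25 N).
It fails at once if a bystander is knocked over or pushed more than 50 mm (distance of any of prism_a, prism_b, jar, wrench, brush, weight from where it was at the start of the episode above 0.05 m or angle between prism_b's own z axis and vertical above 0.5 rad).
It also fails if it takes over 58 s, if anything falls off the work surface, if the arm or the gripper's body presses on something with over 40 N, if the wrist force passes 120 N, or if a joint passes its speed limit or range.

### The arm

A 6-joint arm with a two-finger parallel gripper is mounted at the origin on the work surface. World frame = base frame: x ahead of the robot, y to its left, z up, the work surface at z = 0. Lengths are in m, angles in rad, forces in N, time in s.
With the tool pointing down it reaches from about 0.225 to 0.875 m from the base axis. Payload 3.4 kg.
Tool frame: the origin (TCP) lies midway between the tips of the shut fingers; the grasp point (between the pads) lies 19 mm behind it (manip.pinch_z is the z of the grasp point in the tool frame, in m); z points along the fingers, x is the direction in which the jaws open and shut, and the axes are right-handed (so a half turn about z gives the same grasp; the last joint's range is limited). The gripper opens to 85 mm and grips with 20 to 120 N. Pads are 22 mm wide; open, the fingers measure 114 mm over their backs; the gripper's body (76 mm by 85 mm) begins 54 mm behind the grasp point. The pads swing forward as they close: fully open they stand 13 mm farther back than shut.
Start: joints at [-1.457, 0.276, 1.505, -0, 1.361, -0.121], TCP at [0.134, -0.559, 0.231] pointing down, gripper open.
Joint ranges: [-2.89, 2.89], [-0.75, 2.08], [0.22, 2.7], [-1.18, 4.32], [0.11, 2.71], [-2.7, 2.7]. Speed limits (rad/s): [2.57, 2.57, 3.14, 3.14, 3.14, 3.14].

### API

Orientations are given as a unit quaternion [w, x, y, z].
In Python, from rig import manip gives the robot as it stands. The module is installed in compiled form; this text tells all that it offers.
- The arm moves only by the tool drive_tool, never from a script. Its argument "steps" is a list of rows, each a list of 5 numbers: the shift along the tool's x, y, z in mm, then the turn about the tool's z in rad, then the gripper command: -1 is shut, 1 is fully open, values between are in proportion. A call has 1 to 5 rows; each row is the pose to reach, as a shift and turn from the pose measured when the call began, along the tool's axes at that moment; what a row does not reach only later rows make up. A row lasts 1/10 s, in which the tool goes at most 50 mm and 8.59 degrees, less where a joint would pass 70% of its speed; a pose out of reach is approached as far as the arm can. A call with a gripper value outside its range is refused whole. The fingers move at their own pace and stop on an object; "squeeze" is the grip in N (left out, the last holds). Time passes only in rows, so rows that repeat a pose let the fingers close. It gives the time, the measured TCP pose, the force and the opening at its end, in the units of the state.
- manip.get_state(): the state, without advancing time (a new reading comes with each control period).
- manip.get_image(name): name is "side" or "top"; returns the picture (384x512x3 uint8, blue, green, red); there is no depth.
- manip.get_calibration(name): a dict with "camera_matrix" (3x3 intrinsics, pixels), "distortion" ([k1, k2, p1, p2, k3] as OpenCV has them; the pictures are not rectified), "rvec" (rotation vector, rad) and "tvec" (3), from world to camera coordinates, as OpenCV has them. Camera axes: x right, y down, z forward; pixel columns grow to the right and rows downward; lengths in m; the calibration is good to about 2 mm. A picture is of the moment at which its call begins. get_calibration takes no time and is no camera call.
- manip.sign_off(): hands the job in, once; it reports no verdict.
Trained networks look in the newest picture that a camera, given by its name, has taken for a name from the list of things; names that differ only in an ending like _2 or _b are one class to them, and where a whole thing is asked for, a point or a joint stands for the part that bears it (a point fixed in the world has none). Each returns a list of dicts, best first, with "conf" (0 to 1); they miss things now and then, are a little off and sometimes report something else, mostly with a low value. They report only what shows in the picture. A call takes as long as a camera call. They do not tell look-alikes from the thing itself.
- manip.masks_of(camera, name): "pixels" (384x512 bool, what is visible of it) and "location" ([column, row] in pixels, amid what is visible of it).
The state is a dict: "clock": time; "qpos": joint angles; "qd": joint speeds; "effort": joint torques, N m; "position": TCP position; "ee_rot": TCP orientation; "contact_force": force on the tool from outside, world axes, zero at the start; "moment": the same for the moment, N m; "width": finger opening in m.
Only numpy, scipy, OpenCV 4.12 (cv2) and the standard library are available. Lean on these libraries where they do the work, as an engineer would, in place of code of your own. Each camera call takes 0.05 s, during which the arm holds its last target.

## Working session

There is one attempt and no reset: what is moved stays moved. The work goes in short steps, Python scripts to look and compute and a tool call to move; the robot and the scene stay as the last step left them, time stands still between calls to the robot, and variables do not carry over. Pictures are saved under pics/ and viewed, and the job is handed in when it is done.

Besides the shell and the picture viewer there is one more tool, called after "Request:" as name([rows], argument=value, ...), one row to a line, values as JSON. drive_tool: Moves the arm, as the interface text tells. Its arguments: {"type":"object","properties":{"steps":{"type":"array","items":{"type":"array","items":{"type":"number"}}},"squeeze":{"type":"number"}},"required":["steps"]}

```bash
mkdir -p pics; ls
python3 - <<'E'
from rig import manip
import cv2
s=manip.get_state();print(s)
for n in("top","side"):
    cv2.imwrite(f"pics/{n}0.png",manip.get_image(n)); c=manip.get_calibration(n);print(n,{k:[list(map(float,__import__('numpy').ravel(v)))] for k,v in c.items()})
E
```

```text
pics
{'clock': 0.0, 'qpos': array([-1.45703819e+00,  2.76623592e-01,  1.50615757e+00,  1.06953926e-05,
        1.36068326e+00, -1.20966166e-01]), 'qd': array([-0.00027526, -0.00012828,  0.0002364 , -0.00013434, -0.00029736,
        0.00079279]), 'effort': array([-3.27268419e-03, -4.16782701e+01, -2.45808578e+01, -7.97353914e-04,
        1.08479595e-02,  1.31179172e-05]), 'position': array([ 0.13368713, -0.55869605,  0.23041366]), 'ee_rot': array([-6.67835986e-04,  7.85038725e-01, -6.19445982e-01, -6.55670999e-04]), 'contact_force': array([-0.06774282,  0.81652108,  0.22897621]), 'moment': array([ 0.00710103, -0.05153079,  0.00228085]), 'width': 0.08566962964023696}
top {'camera_matrix': [[488.25472414359274, 0.0, 248.12090303593408, 0.0, 488.25472414359274, 186.80791813146453, 0.0, 0.0, 1.0]], 'distortion': [[-0.1415392867115307, 0.0, 0.0, 0.0, 0.0]], 'rvec': [[2.1329143537408957, -2.115917947013961, 0.2062552451391617]], 'tvec': [[-0.07065450513634572, 0.5233994803219297, 1.2941382777793977]]}
side {'camera_matrix': [[414.3665095789527, 0.0, 261.3310880099908, 0.0, 414.3665095789527, 190.81741618509798, 0.0, 0.0, 1.0]], 'distortion': [[-0.08537148037456875, 0.0, 0.0, 0.0, 0.0]], 'rvec': [[0.27937891749924937, -2.6053673634927255, 1.4800153849672835]], 'tvec': [[0.49452884265495306, 0.15029757779841407, 1.1191116178521705]]}
```

View pics/top0.png

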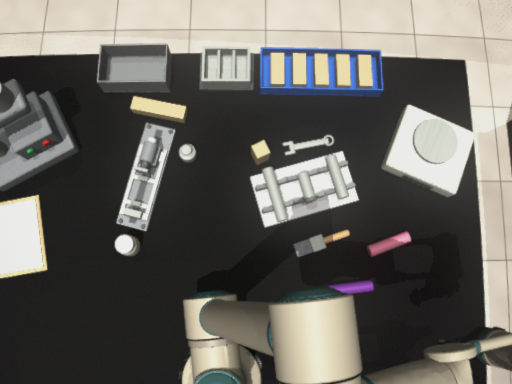

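View pics/side0.png

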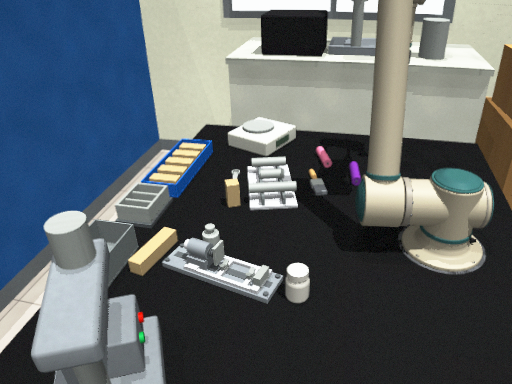

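```bash
cat > h.py <<'E'
from rig import manip
import cv2, numpy as np
def cal(n):
    c=manip.get_calibration(n); K=np.array(c['camera_matrix']);D=np.array(c['distortion']).ravel();r=np.array(c['rvec']).ravel();t=np.array(c['tvec']).ravel()
    return K,D,r,t
def px2w(n,uv,z):
    K,D,r,t=cal(n);R=cv2.Rodrigues(r)[0]
    p=cv2.undistortPoints(np.array(uv,float).reshape(-1,1,2),K,D).reshape(-1,2)
    d=np.c_[p,np.ones(len(p))]@R; o=-R.T@t
    return o+d*((z-o[2])/d[:,2])[:,None]
def w2px(n,P):
    K,D,r,t=cal(n); return cv2.projectPoints(np.array(P,float).reshape(-1,1,3),r,t,K,D)[0].reshape(-1,2)
def crop(n,im,x0,x1,y0,y1,k,name):
    cv2.imwrite(f"pics/{name}.png",cv2.resize(im[y0:y1,x0:x1],None,fx=k,fy=k,interpolation=cv2.INTER_CUBIC))
E
python3 - <<'E'
from h import *
im=cv2.imread("pics/top0.png")
crop("top",im,240,370,140,235,6,"rack")
crop("top",im,105,205,115,260,4,"jig")
im=cv2.imread("pics/side0.png")
crop("side",im,155,315,215,305,5,"jigs")
manip.get_image("top"); manip.get_image("side")
for cam in("top","side"):
  for nm in("roller_center","short_roller_center","long_roller_center","rack","fixture"):
    for d in manip.masks_of(cam,nm)[:5]:
      m=d["pixels"].astype(np.uint8);ys,xs=np.nonzero(m)
      r=cv2.minAreaRect(np.c_[xs,ys].astype(np.float32))
      print(cam,nm,round(d["conf"],2),np.round(d["location"]),m.sum(),np.round(r[0],1),np.round(r[1],1),round(r[2],1), np.round(px2w(cam,[r[0]],.05),3))
E
```

```text
top roller_center 0.86 [337. 177.] 509 [336.5 176.3] [44. 12.] 71.6 [[ 0.556 -0.312  0.05 ]]
top roller_center 0.79 [354. 287.] 440 [351.7 287.4] [12.1 42.8] 83.7 [[ 0.252 -0.346  0.05 ]]
top roller_center 0.68 [390. 242.] 498 [388.4 243.5] [11.8 44.9] 69.1 [[ 0.369 -0.451  0.05 ]]
top roller_center 0.67 [128. 246.] 428 [127.5 245. ] [20. 25.] 90.0 [[0.36 0.26 0.05]]
top short_roller_center 0.66 [304. 185.] 324 [306.1 186.5] [30. 12.] 71.6 [[ 0.526 -0.227  0.05 ]]
top long_roller_center 0.78 [276. 194.] 609 [274.6 194.3] [55.3 12.3] 71.6 [[ 0.504 -0.139  0.05 ]]
top rack 0.75 [298. 190.] 3649 [304.  188.1] [53.  98.4] 73.6 [[ 0.521 -0.22   0.05 ]]
top fixture 0.72 [146. 181.] 3359 [146.  176.6] [ 32.4 106.8] 16.6 [[0.55  0.217 0.05 ]]
side roller_center 0.72 [270. 160.] 302 [268.5 161. ] [ 9.  33.4] 87.5 [[ 0.554 -0.32   0.05 ]]
side roller_center 0.61 [356. 174.] 215 [353.9 172.5] [23.8  9.8] 77.5 [[ 0.254 -0.289  0.05 ]]
side short_roller_center 0.76 [273. 173.] 217 [271.5 173.1] [ 9.2 23.4] 86.6 [[ 0.525 -0.234  0.05 ]]
side short_roller_center 0.31 [300. 280.] 816 [297.5 282.5] [39. 23.] 90.0 [[0.359 0.271 0.05 ]]
side short_roller_center 0.26 [221. 270.] 3918 [224.4 265. ] [118.5  44.9] 19.5 [[0.541 0.247 0.05 ]]
side long_roller_center 0.89 [272. 185.] 491 [272.5 186.9] [11.1 47.4] 87.7 [[ 0.503 -0.143  0.05 ]]
side long_roller_center 0.22 [272. 174.] 191 [271.1 172.7] [ 8.5 22.3] 86.6 [[ 0.527 -0.236  0.05 ]]
side rack 0.7 [271. 194.] 1102 [271.8 187. ] [42.5 46.8] 86.7 [[ 0.505 -0.142  0.05 ]]
side fixture 0.82 [224. 272.] 3804 [224.5 264.9] [118.3  44.4] 20.0 [[0.541 0.246 0.05 ]]
```

```bash
ls pics
```

```text
jig.png
jigs.png
rack.png
side0.png
top0.png
```

View pics/rack.png

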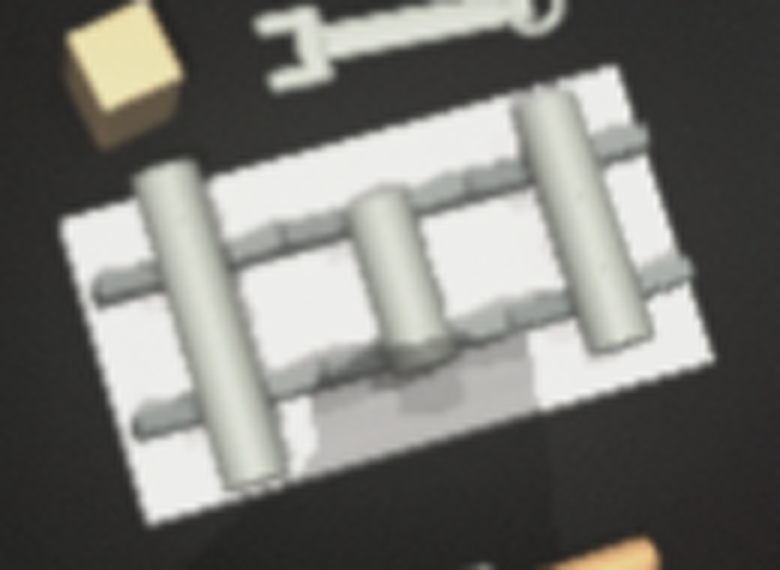

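View pics/jig.png

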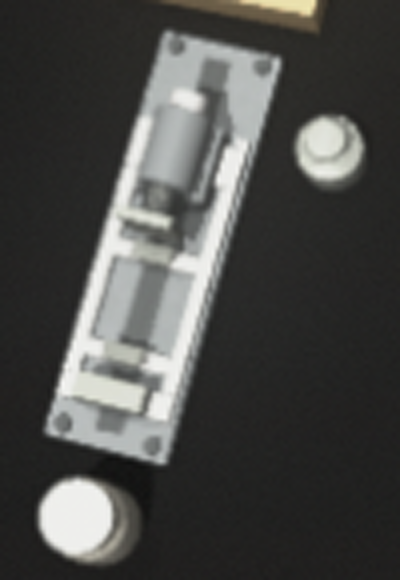

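View pics/jigs.png

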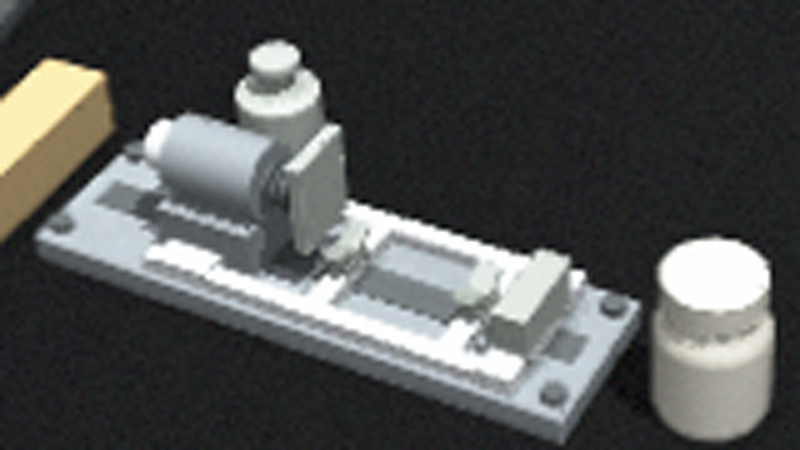

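Run:
```python
from h import *
im=cv2.imread("pics/top0.png")
crop("top",im,115,170,155,235,7,"jig2")
im=cv2.imread("pics/side0.png")
crop("side",im,205,290,230,305,9,"jigs2")
for n in("top","side"):
    K,D,r,t=cal(n);print(n,-cv2.Rodrigues(r)[0].T@t)
```

```text
top [ 0.27159813 -0.06117114  1.36975381]
side [0.26658139 0.97099482 0.71109941]
```

View pics/jig2.png

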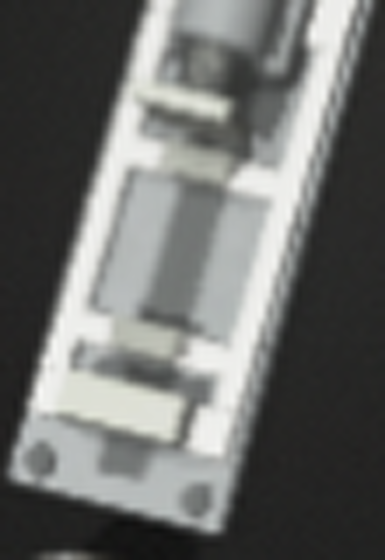

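View pics/jigs2.png

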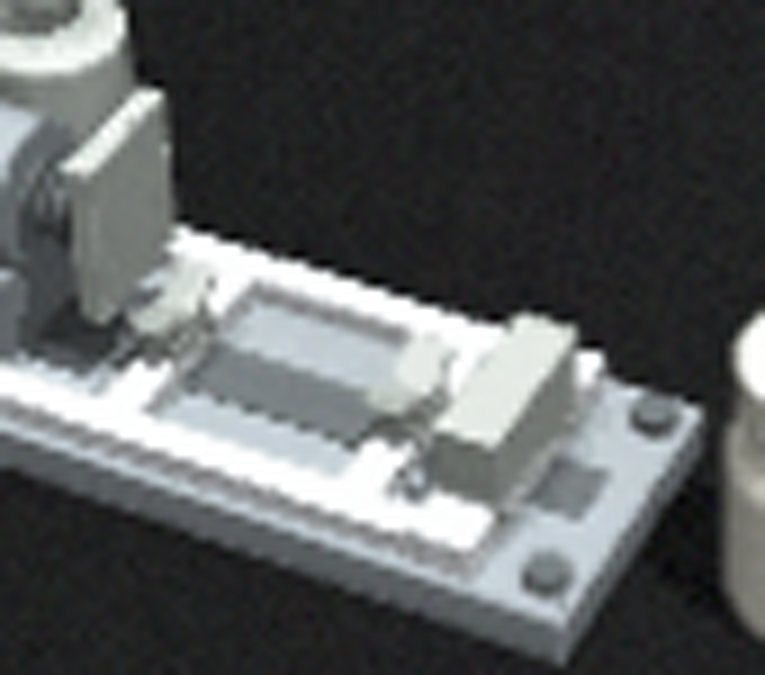

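```bash
cat > fit.py <<'E'
from h import *
from scipy.optimize import least_squares
def p(off,k,c): return [off[0]+(c[0]+.5)/k-.5, off[1]+(c[1]+.5)/k-.5]
A=lambda c:p((105,115),4,c); B=lambda c:p((115,155),7,c); S=lambda c:p((205,230),9,c); S5=lambda c:p((155,215),5,c)
# (cam, px, jig point, uses s)
O=[("top",A((165,32)),(175,45,16),0),("top",A((281,60)),(175,-45,16),0),("top",B((220,528)),(-130,-45,16),0),("top",B((8,478)),(-130,45,16),0),
("side",S((565,628)),(-130,45,16),0),("side",S((703,408)),(-130,-45,16),0),("side",S5((38,236)),(175,45,16),0),
("top",B((72,370)),(-60,25,48),1),("top",B((191,397)),(-60,-25,48),1),("top",B((55,410)),(-78,25,48),1),("top",B((177,442)),(-78,-25,48),1),
("side",S((430,440)),(-60,25,48),1),("side",S((520,315)),(-60,-25,48),1),("side",S((492,448)),(-78,25,48),1),("side",S((577,328)),(-78,-25,48),1),
("top",B((138,103)),(44,20,92),1),("top",B((230,122)),(44,-20,92),1),("side",S((79,185)),(44,20,92),1),("side",S((165,97)),(44,-20,92),1),("side",S((92,323)),(44,20,40),1)]
def W(q,pt,us):
    x,y,a,s=q[:4];X=pt[0]/1e3+us*s;Y=pt[1]/1e3
    return [x+X*np.cos(a)-Y*np.sin(a),y+X*np.sin(a)+Y*np.cos(a),pt[2]/1e3]
def f(q,sep=False):
    r=[]
    for cam,px,pt,us in O: r.append(w2px(cam,[W(q,pt,us)])[0]-px)
    return np.array(r).ravel()
r=least_squares(f,[.53,.22,-.25,0],loss='soft_l1'); print(r.x, np.sqrt(np.diag(np.linalg.inv(r.jac.T@r.jac)))*.7)
print(np.round(f(r.x).reshape(-1,2),1))
np.save("jig.npy",r.x)
# roller silhouettes
def cyl(x,y,a,L,z):
    th=np.linspace(0,2*np.pi,40);P=[]
    for e in(-L/2,L/2):
        for t in th:
            n=.016*np.cos(t);P.append([x+e*np.cos(a)-n*np.sin(a),y+e*np.sin(a)+n*np.cos(a),z+.016*np.sin(t)])
    return P
def cost(q,L,ms):
    c=0
    for cam,m in ms.items():
        h=cv2.convexHull(w2px(cam,cyl(*q[:3],L,.0506)).astype(np.float32))
        im=np.zeros((384*4,512*4),np.uint8);cv2.fillPoly(im,[np.round((h.reshape(-1,2)+.5)*4-.5).astype(int)],1)
        M=cv2.resize(m.astype(np.uint8),None,fx=4,fy=4,interpolation=0)
        c+=(im!=M).sum()/M.sum()
    return c
from scipy.optimize import minimize
import sys
if __name__=="__main__":
  manip.get_image("top");manip.get_image("side")
  for nm,L,g in(("roller_center",.12,(.556,-.314)),("short_roller_center",.08,(.526,-.229)),("long_roller_center",.15,(.504,-.14))):
    ms={}
    for cam in("top","side"):
        d=manip.masks_of(cam,nm)[0];ms[cam]=d["pixels"]
    for sub in(("top",),("side",),("top","side")):
        mm={k:ms[k] for k in sub}
        q=minimize(cost,[*g,.3],(L,mm),method="Nelder-Mead",options=dict(initial_simplex=[[*g,.3],[g[0]+.01,g[1],.3],[g[0],g[1]+.01,.3],[*g,.4]]))
        print(nm,sub,np.round(q.x,4),round(q.fun,3))
E
python3 fit.py
```

```text
[ 0.53901231  0.22988751 -0.23761095 -0.02245174] [0.00085622 0.00058845 0.00497158 0.00104357]
[[ 0.3 -0.4]
 [ 0.7 -0.3]
 [ 0.3  1.1]
 [ 0.2  0.3]
 [-0.1  0.1]
 [ 0.6  0.3]
 [-1.   0.3]
 [-0.3 -0.4]
 [-0.1  0.1]
 [ 0.3  0.1]
 [ 0.1  0. ]
 [ 0.1 -0.9]
 [-0.4  0.1]
 [ 0.1  0.4]
 [ 0.   0.8]
 [-0.9 -1.2]
 [-0.  -0.4]
 [ 0.7 -0.6]
 [-0.1 -0.1]
 [ 1.1  0.8]]
roller_center ('top',) [ 0.5661 -0.3229  0.3327] 2.113
roller_center ('side',) [ 0.5608 -0.3177  0.2704] 0.319
roller_center ('top', 'side') [ 0.5577 -0.321   0.3828] 2.443
short_roller_center ('top',) [ 0.5241 -0.2281  0.3554] 0.312
short_roller_center ('side',) [ 0.5252 -0.2329  0.2785] 0.075
short_roller_center ('top', 'side') [ 0.5255 -0.2306  0.2987] 0.435
long_roller_center ('top',) [ 0.5051 -0.1405  0.2808] 0.065
long_roller_center ('side',) [ 0.5057 -0.1424  0.3075] 0.119
long_roller_center ('top', 'side') [ 0.505  -0.1407  0.283 ] 0.207
```

```bash
cat > r.py <<'E'
from fit import *
manip.get_image("top");manip.get_image("side")
ms={}
ex={"top":(337,177),"side":(269,161)}
for cam in ex:
    d=min(manip.masks_of(cam,"roller_center"),key=lambda d:np.hypot(*(np.array(d["location"])-ex[cam])));ms[cam]=d["pixels"];print(d["location"],d["conf"])
g=(.556,-.316)
for sub in(("top",),("side",),("top","side")):
  for a0 in(.25,.32):
    q=minimize(cost,[*g,a0],(.12,{k:ms[k] for k in sub}),method="Nelder-Mead",options=dict(initial_simplex=[[*g,a0],[g[0]+.01,g[1],a0],[g[0],g[1]+.01,a0],[*g,a0+.08]]))
    print(sub,np.round(q.x,4),round(q.fun,3))
im=cv2.imread("pics/top0.png");k=6
cr=cv2.resize(im[150:225,255:365],None,fx=k,fy=k,interpolation=cv2.INTER_CUBIC)
h=cv2.convexHull(w2px("top",cyl(*q.x,.12,.0506)).astype(np.float32)).reshape(-1,2)
cv2.polylines(cr,[np.round((h-[255,150]+.5)*k).astype(int)],True,(0,0,255),1)
cv2.imwrite("pics/rfit.png",cr)
# plate corners from rack crop (offset 240,140,k6), z=12mm
c=[p((240,140),6,x) for x in((62,216),(615,66),(714,358),(148,524))]
P=px2w("top",c,.012);print(np.round(P,4), P.mean(0)); 
d=P[0]-P[1];d2=P[3]-P[2];print("yaw",np.arctan2(-d[0],d[1]),np.arctan2(-d2[0],d2[1]))
e=P[0]-P[3];print(np.arctan2(e[1],e[0]),np.linalg.norm(d),np.linalg.norm(e))
E
python3 r.py
```

```text
[ 0.53901231  0.22988751 -0.23761095 -0.02245174] [0.00085622 0.00058845 0.00497158 0.00104357]
[[ 0.3 -0.4]
 [ 0.7 -0.3]
 [ 0.3  1.1]
 [ 0.2  0.3]
 [-0.1  0.1]
 [ 0.6  0.3]
 [-1.   0.3]
 [-0.3 -0.4]
 [-0.1  0.1]
 [ 0.3  0.1]
 [ 0.1  0. ]
 [ 0.1 -0.9]
 [-0.4  0.1]
 [ 0.1  0.4]
 [ 0.   0.8]
 [-0.9 -1.2]
 [-0.  -0.4]
 [ 0.7 -0.6]
 [-0.1 -0.1]
 [ 1.1  0.8]]
[335.6, 174.5] 0.58
[268.2, 160.3] 0.72
('top',) [ 0.5554 -0.3114  0.2977] 0.083
('top',) [ 0.5553 -0.3115  0.296 ] 0.083
('side',) [ 0.5543 -0.3191  0.2739] 0.131
('side',) [ 0.5539 -0.319   0.2378] 0.128
('top', 'side') [ 0.554  -0.3122  0.2808] 0.332
('top', 'side') [ 0.5554 -0.3122  0.3062] 0.344
[[ 0.5637 -0.0715  0.012 ]
 [ 0.6402 -0.3376  0.012 ]
 [ 0.4978 -0.3808  0.012 ]
 [ 0.4176 -0.1125  0.012 ]] [ 0.52982863 -0.22560757  0.012     ]
yaw 0.2797528060192064 0.2906262851642884
0.2735758582800286 0.2769269794878896 0.1517705938499408
```

View pics/rfit.png

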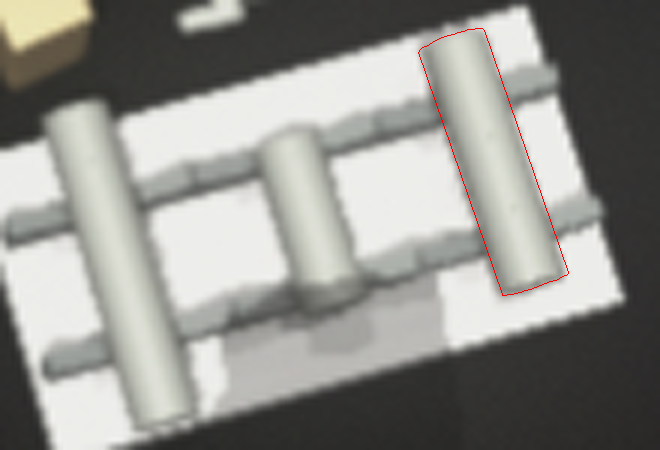

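```bash
cat > mv.py <<'E'
from h import *
import sys
from scipy.spatial.transform import Rotation as Ro
s=manip.get_state()
def R(): 
    w,x,y,z=s['ee_rot'];return Ro.from_quat([x,y,z,w]).as_matrix()
def go(x,y,z,ang):
    r=R();d=r.T@(np.array([x,y,z])-s['position'])*1e3
    a=np.arctan2(r[1,0],r[0,0]);t=-(ang-a);t=(t+np.pi/2)%np.pi-np.pi/2
    print("t",round(s['clock'],2),"pos",np.round(s['position'],4),"ang",round(a,3),"w",round(s['width'],4),"F",np.round(s['contact_force'],1),"q6",round(s['qpos'][5],2))
    print("-> shift",np.round(d,1),"turn",round(t,3))
if __name__=="__main__": print(manip.pinch_z); go(*map(float,sys.argv[1:5]))
E
python3 mv.py .555 -.312 .18 -1.289
```

```text
-0.0187
t 1.3 pos [ 0.1338 -0.5592  0.2313] ang -1.336 w 0.0851 F [0.6 0.1 0.9] q6 -0.12
-> shift [-142.5 -467.2   51.3] turn -0.047
```

Candidates are (337,177), which is grey, 44 px long and in the cradle; pink (389,243); purple (352,287); long (275,194); and short (306,186). The one at (337,177) is the mid-length steel roller, and the enlarged crop with the 120 mm outline fits it.

Request:
drive_tool([
  [-14,-47,0,0,1],
  [-28,-94,0,0,1],
  [-43,-140,0,-0.02,1],
  [-57,-187,0,-0.047,1],
  [-71,-234,10,-0.047,1],
], squeeze=80)

```text
clock: 1.8
position: [0.3468, -0.4356, 0.2227]
ee_rot: [0.001, 0.799, -0.601, 0.002]
contact_force: [0.9, -0.8, -0.1]
width: 0.0853
```

```bash
python3 mv.py .555 -.312 .16 -1.289
```

```text
-0.0187
t 1.8 pos [ 0.3468 -0.4356  0.2227] ang -1.289 w 0.0853 F [ 0.9 -0.8 -0.1] q6 0.27
-> shift [ -61.  -234.3   62.7] turn -0.0
```

Request:
drive_tool([
  [-12,-47,8,0,1],
  [-24,-94,20,0,1],
  [-37,-141,35,0,1],
  [-49,-188,50,0,1],
  [-61,-234,63,0,1],
])

```text
clock: 2.3
position: [0.5547, -0.3117, 0.1596]
ee_rot: [0.001, 0.799, -0.601, 0.002]
contact_force: [-0.4, -0.3, 0.2]
width: 0.0854
```

```bash
python3 mv.py .555 -.312 .0315 -1.289
```

```text
-0.0187
t 2.3 pos [ 0.5547 -0.3117  0.1596] ang -1.289 w 0.0854 F [-0.4 -0.3  0.2] q6 0.67
-> shift [-2.000e-01 -1.000e-01  1.281e+02] turn 0.0
```

Request:
drive_tool([
  [0,0,40,0,1],
  [0,0,75,0,1],
  [0,0,105,0,1],
  [0,0,128,0,1],
  [0,0,128,0,1],
])

```text
clock: 2.8
position: [0.5526, -0.3105, 0.0279]
ee_rot: [0.001, 0.8, -0.601, -0.002]
contact_force: [-0.5, 0.2, -0.2]
width: 0.0857
```

```bash
python3 mv.py .555 -.312 .0315 -1.289
python3 - <<'E'
from h import *
for n in("top","side"):
    im=manip.get_image(n);cv2.imwrite(f"pics/g_{n}.png",im)
im=cv2.imread("pics/g_side.png");crop("s",im,215,345,110,220,6,"g_sc")
E
```

```text
-0.0187
t 2.8 pos [ 0.5526 -0.3105  0.0279] ang -1.289 w 0.0857 F [-0.5  0.2 -0.2] q6 0.67
-> shift [ 2.1 -1.8 -3.6] turn 0.0
```

View pics/g_sc.png

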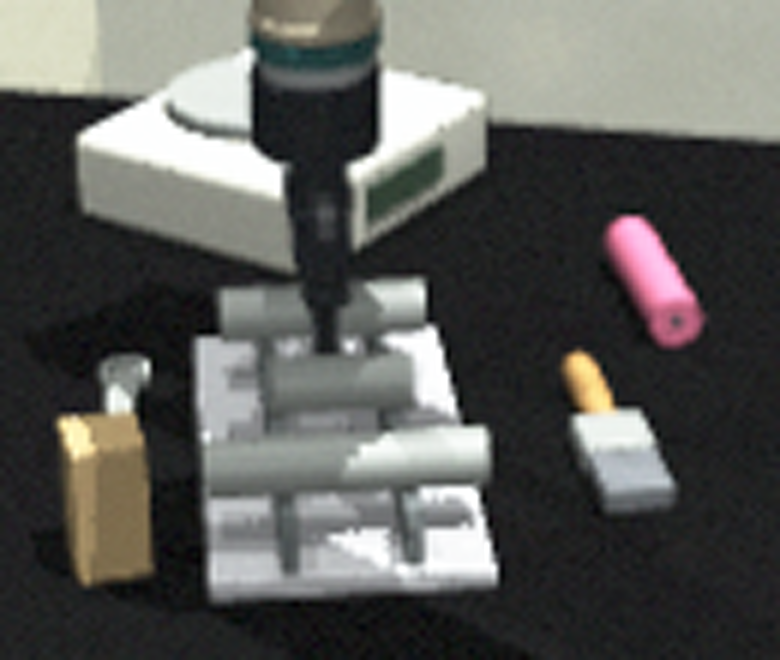

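The side view shows the middle-length roller at crop (218–428, 310), and the gripper at about 325 is centred on it between the rails. I'll correct the residual and close.

Request:
drive_tool([
  [2,-2,-3,0,0.4],
  [2,-2,-3,0,0.0],
  [2,-2,-3,0,-0.3],
  [2,-2,-3,0,-1],
  [2,-2,-3,0,-1],
], squeeze=90)

```text
clock: 3.4
position: [0.5581, -0.3138, 0.0363]
ee_rot: [0.001, 0.799, -0.601, 0.003]
contact_force: [-0.8, 0.8, 5.5]
width: 0.0293
```

Request:
drive_tool([
  [0,0,0,0,-1],
  [0,0,0,0,-1],
  [0,0,0,0,-1],
])

```text
clock: 3.7
position: [0.5578, -0.3136, 0.0363]
ee_rot: [0.001, 0.799, -0.601, 0.002]
contact_force: [-1.0, 0.4, 0.8]
width: 0.0297
```

```bash
python3 mv.py .555 -.312 .16 -1.289
```

```text
-0.0187
t 3.7 pos [ 0.5578 -0.3136  0.0363] ang -1.289 w 0.0297 F [-1.   0.4  0.8] q6 0.67
-> shift [  -1.7    2.  -123.7] turn -0.0
```

Request:
drive_tool([
  [0,0,0,0,0.0],
  [0,0,2,0,0.0],
  [0,0,5,0,0.0],
  [0,0,5,0,0.0],
  [0,0,5,0,0.0],
])

```text
clock: 4.2
position: [0.5577, -0.3136, 0.0311]
ee_rot: [0.001, 0.799, -0.601, 0.002]
contact_force: [-0.4, -1.0, -0.4]
width: 0.0429
```

Request:
drive_tool([
  [0,0,0,0,0.0],
  [0,0,0,0,-1],
  [0,0,0,0,-1],
  [0,0,0,0,-1],
  [0,0,0,0,-1],
])

```text
clock: 4.7
position: [0.5579, -0.3135, 0.0316]
ee_rot: [0.001, 0.799, -0.601, 0.002]
contact_force: [-0.7, 0.9, 4.7]
width: 0.0293
```

```bash
python3 mv.py .555 -.312 .0315 -1.289
```

```text
-0.0187
t 4.7 pos [ 0.5579 -0.3135  0.0316] ang -1.289 w 0.0293 F [-0.7  0.9  4.7] q6 0.67
-> shift [-2.3  2.3  0. ] turn -0.0
```

Request:
drive_tool([
  [0,0,-8,0,-1],
  [0,0,-20,0,-1],
  [0,0,-40,0,-1],
  [0,0,-75,0,-1],
  [0,0,-115,0,-1],
])

```text
clock: 5.2
position: [0.5565, -0.3125, 0.1465]
ee_rot: [0.001, 0.799, -0.601, 0.0]
contact_force: [0.8, -0.1, -4.6]
width: 0.0299
```

Request:
drive_tool([
  [0,0,-10,0,-1],
  [0,0,-10,0,-1],
])

```text
clock: 5.4
position: [0.5573, -0.3131, 0.1584]
ee_rot: [0.001, 0.799, -0.601, 0.003]
contact_force: [-0.4, -0.4, -4.9]
width: 0.0298
```

Run:
```python
from h import *
for n in("top","side"):
    im=manip.get_image(n);cv2.imwrite(f"pics/l_{n}.png",im)
im=cv2.imread("pics/l_side.png");crop("s",im,215,345,110,220,6,"l_sc")
from mv import *
q=np.load("jig.npy");x,y,a,sh=q
# target: center at jig x = s-30, z axis .15
for X in(sh-.030,sh-.016,sh+.003):
    print(X,x+X*np.cos(a),y+X*np.sin(a))
X=sh-.03; go(x+X*np.cos(a),y+X*np.sin(a),.17,a-np.pi/2)
```

```text
-0.052451735336133676 0.48803430862268216 0.242233672408248
-0.03845173533613368 0.5016409518212561 0.2389383331439687
-0.019451735336133674 0.5201071104478923 0.23446608699958965
t 5.5 pos [ 0.5554 -0.3117  0.1547] ang -1.289 w 0.0299 F [-1.2  0.  -5.4] q6 0.67
-> shift [-550.8  -89.3  -15. ] turn 0.519
```

View pics/l_sc.png

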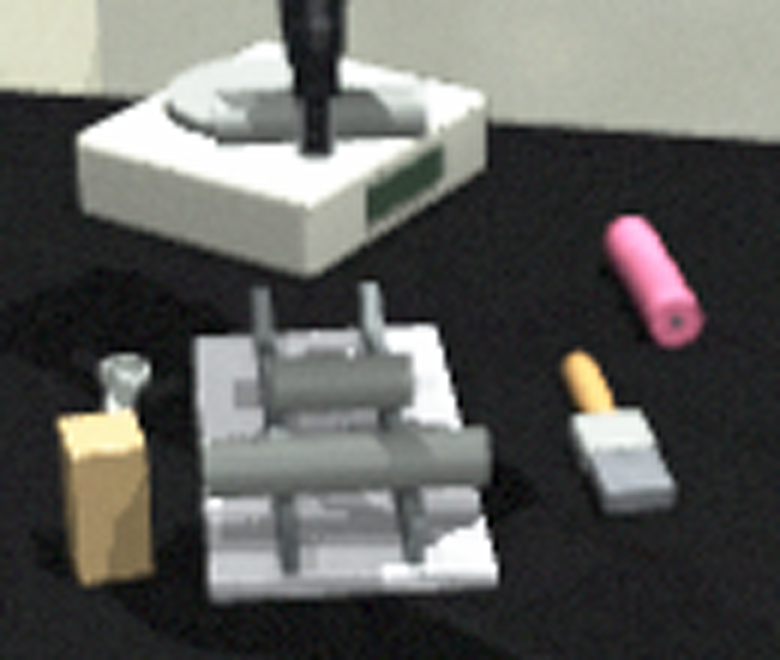

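Request:
drive_tool([
  [-25,-4,0,0,-1],
  [-65,-10,-5,0.03,-1],
  [-107,-17,-10,0.08,-1],
  [-150,-24,-15,0.13,-1],
  [-193,-31,-15,0.18,-1],
])

```text
clock: 6.0
position: [0.53, -0.1159, 0.1677]
ee_rot: [0.002, 0.741, -0.671, -0.003]
contact_force: [0.9, -0.3, -2.6]
width: 0.0297
```

```bash
python3 mv.py .488 .2422 .17 -1.808
```

```text
-0.0187
t 6.0 pos [ 0.53   -0.1159  0.1677] ang -1.472 w 0.0297 F [ 0.9 -0.3 -2.6] q6 1.13
-> shift [-360.5    6.5   -1.5] turn 0.336
```

Request:
drive_tool([
  [-40,1,0,0.05,-1],
  [-82,2,-1,0.1,-1],
  [-124,3,-1,0.15,-1],
  [-166,3,-1,0.2,-1],
  [-208,4,-1,0.25,-1],
])

```text
clock: 6.5
position: [0.5036, 0.0922, 0.1667]
ee_rot: [-0.004, -0.651, 0.759, 0.004]
contact_force: [0.0, -0.2, -3.9]
width: 0.0298
```

```bash
python3 mv.py .488 .2422 .17 -1.808
```

```text
-0.0187
t 6.5 pos [0.5036 0.0922 0.1667] ang -1.724 w 0.0298 F [ 0.  -0.2 -3.9] q6 1.77
-> shift [-145.9   38.3   -3. ] turn 0.084
```

Request:
drive_tool([
  [-42,10,0,0.03,-1],
  [-84,21,0,0.06,-1],
  [-118,31,0,0.084,-1],
  [-140,37,0,0.084,-1],
  [-146,38,0,0.084,-1],
])

```text
clock: 7.0
position: [0.4862, 0.2443, 0.1644]
ee_rot: [-0.006, -0.62, 0.785, 0.005]
contact_force: [-0.4, -0.8, -3.9]
width: 0.0298
```

Request:
drive_tool([
  [0,0,0,0,-1],
  [0,0,0,0,-1],
])

```text
clock: 7.2
position: [0.4851, 0.2433, 0.1626]
ee_rot: [-0.008, -0.62, 0.785, 0.006]
contact_force: [-0.2, -0.7, -4.4]
width: 0.0292
```

```bash
python3 mv.py .488 .2422 .055 -1.808;  python3 - <<'E'
from h import *
for n in("top","side"):
    im=manip.get_image(n);cv2.imwrite(f"pics/a_{n}.png",im)
im=cv2.imread("pics/a_side.png");crop("s",im,155,315,190,310,5,"a_sc")
im=cv2.imread("pics/a_top.png");crop("s",im,105,205,115,245,4,"a_tc")
E
```

```text
-0.0187
t 7.2 pos [0.4851 0.2433 0.1626] ang -1.805 w 0.0292 F [-0.2 -0.7 -4.4] q6 2.14
-> shift [ -0.2  -5.  107.5] turn 0.003
```

View pics/a_sc.png

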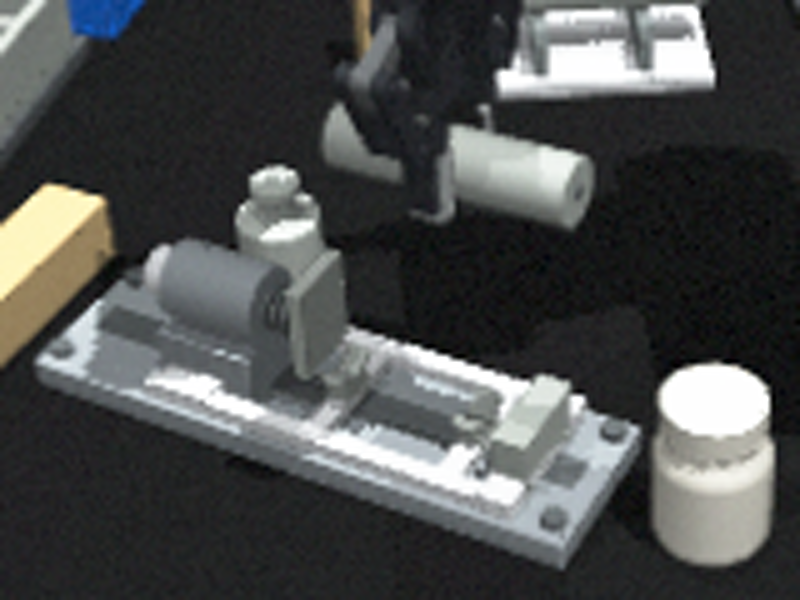

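View pics/a_tc.png

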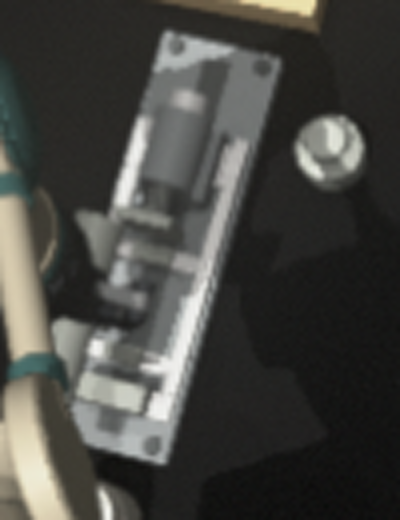

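```bash
cat > chk.py <<'E'
from mv import *
def cylP(c,ax,L=.12,r=.016):
    ax=ax/np.linalg.norm(ax);u=np.cross(ax,[0,0,1]);u/=np.linalg.norm(u);v=np.cross(ax,u);th=np.linspace(0,2*np.pi,40)
    return [c+e*ax+r*(np.cos(t)*u+np.sin(t)*v) for e in(-L/2,L/2) for t in th]
def draw(off,names):
    r=R();print("tool y",np.round(r[:,1],3),"tool z",np.round(r[:,2],3))
    c=s['position']-.0187*r[:,2]+r[:,1]*off
    for n,(x0,x1,y0,y1,k) in names.items():
        im=cv2.imread(f"pics/a_{n}.png");cr=cv2.resize(im[y0:y1,x0:x1],None,fx=k,fy=k,interpolation=cv2.INTER_CUBIC)
        h=cv2.convexHull(w2px(n,cylP(c,r[:,1])).astype(np.float32)).reshape(-1,2)
        cv2.polylines(cr,[np.round((h-[x0,y0]+.5)*k).astype(int)],True,(0,0,255),1)
        cv2.imwrite(f"pics/chk_{n}_{s['clock']:.2f}.png",cr)
    print(s['clock'])
if __name__=="__main__": draw(0,{"side":(205,290,190,260,8),"top":(105,175,150,230,7)})
E
python3 chk.py; ls pics/chk*
```

```text
tool y [-0.972  0.233  0.017] tool z [-0.017 -0.    -1.   ]
7.3
pics/chk_side_7.30.png
pics/chk_top_7.30.png
```

View pics/chk_side_7.30.png

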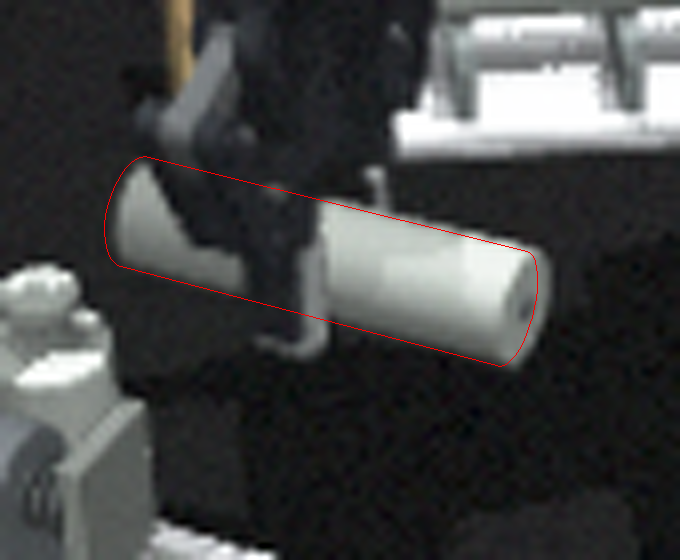

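View pics/chk_top_7.30.png

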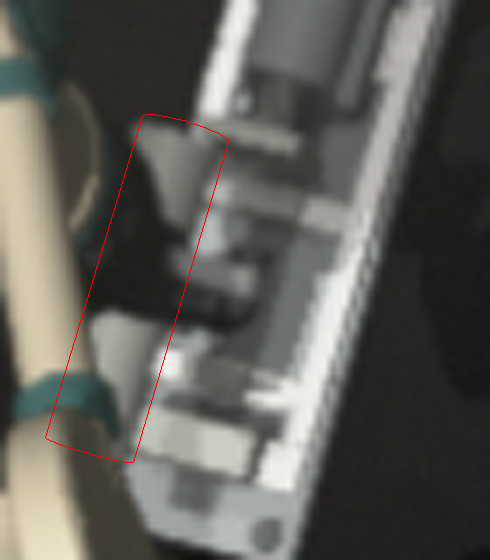

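Request:
drive_tool([
  [0,-4,30,0.003,-1],
  [0,-7,60,0.003,-1],
  [0,-8,85,0.003,-1],
  [0,-8,103,0.003,-1],
  [0,-8,110,0.003,-1],
])

```text
clock: 7.8
position: [0.4908, 0.2395, 0.0516]
ee_rot: [-0.009, -0.617, 0.787, 0.006]
contact_force: [0.5, 0.3, -3.9]
width: 0.0297
```

Request:
drive_tool([
  [0,0,0,0,-1],
  [0,0,0,0,-1],
])

```text
clock: 8.0
position: [0.4914, 0.2391, 0.0521]
ee_rot: [-0.008, -0.617, 0.787, 0.006]
contact_force: [-0.4, 0.1, -3.5]
width: 0.0298
```

```bash
cat > jg.py <<'E'
from mv import *
x,y,a,sh=np.load("jig.npy")
P=s['position']-R()[:,2]*.0187
d=P[:2]-[x,y]
print("grasp pt jig x-s mm",round(1e3*(d[0]*np.cos(a)+d[1]*np.sin(a)-sh),1),"y",round(1e3*(-d[0]*np.sin(a)+d[1]*np.cos(a)),1),"z",round(1e3*P[2],1))
f=s['contact_force'];print("F jig",round(f[0]*np.cos(a)+f[1]*np.sin(a),1),round(-f[0]*np.sin(a)+f[1]*np.cos(a),1),round(f[2],1),"t",s['clock'],"tooly",np.round(R()[:,1],3),"angle err",np.arctan2(-R()[1,1],-R()[0,1])-a)
E
python3 jg.py
python3 - <<'E'
from h import *
for n in("top","side"):
    im=manip.get_image(n);cv2.imwrite(f"pics/a_{n}.png",im)
from chk import draw
draw(.0025,{"side":(185,295,220,300,7),"top":(105,175,150,230,7)})
E
ls pics/chk*
```

```text
grasp pt jig x-s mm -25.6 y -2.2 z 70.8
F jig -0.4 -0.0 -3.5 t 8.0 tooly [-0.971  0.239  0.019] angle err -0.0034735088605504227
tool y [-0.971  0.238  0.018] tool z [-0.019 -0.001 -1.   ]
8.1
pics/chk_side_7.30.png
pics/chk_side_8.10.png
pics/chk_top_7.30.png
pics/chk_top_8.10.png
```

View pics/chk_side_8.10.png

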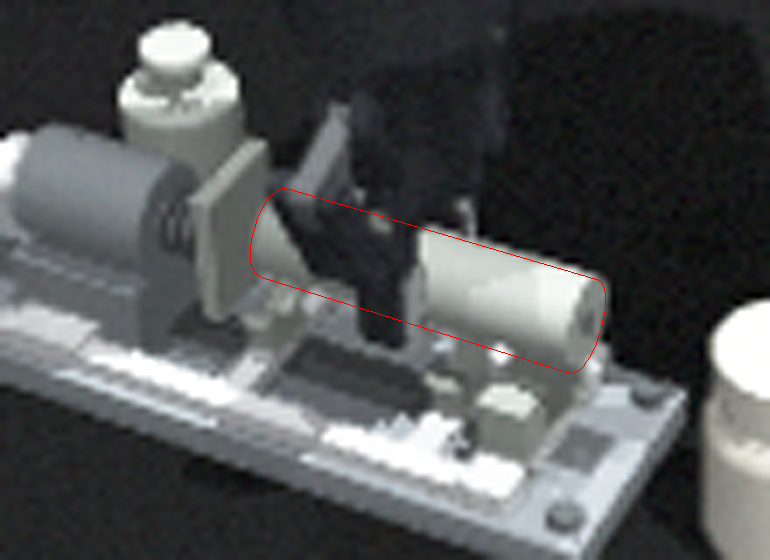

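View pics/chk_top_8.10.png

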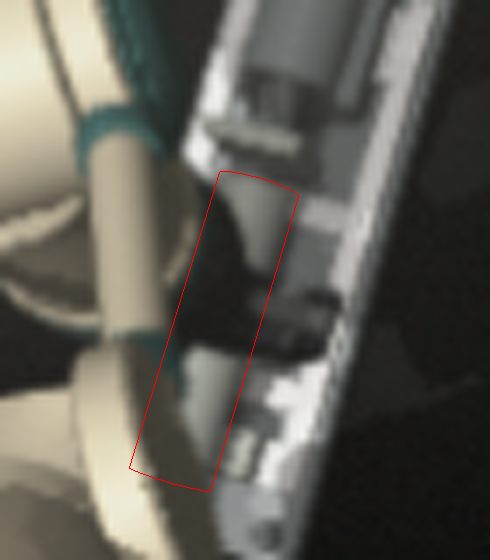

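Request:
drive_tool([
  [-1,-3,0,0,-1],
  [-2,-6,0,0,-1],
  [-2,-8,0,0,-1],
  [-2,-8,0,0,-1],
])

```text
clock: 8.5
position: [0.5007, 0.2397, 0.0528]
ee_rot: [-0.007, -0.617, 0.787, 0.005]
contact_force: [0.7, -0.3, -3.5]
width: 0.0298
```

```bash
python3 jg.py
```

```text
grasp pt jig x-s mm -16.8 y 0.6 z 71.5
F jig 0.7 -0.1 -3.5 t 8.5 tooly [-0.971  0.238  0.017] angle err -0.003025751373451957
```

Request:
drive_tool([
  [0,-1,0,0,-1],
  [0,-2,0,0,-1],
  [0,-2,0,0,-1],
])

```text
clock: 8.8
position: [0.5028, 0.2392, 0.0527]
ee_rot: [-0.007, -0.617, 0.787, 0.005]
contact_force: [-0.4, -0.5, -3.5]
width: 0.0295
```

Request:
drive_tool([
  [0,-1,0,0,-1],
  [0,-2,0,0,-1],
  [0,-2,0,0,-1],
])

```text
clock: 9.1
position: [0.5042, 0.2387, 0.0525]
ee_rot: [-0.008, -0.617, 0.787, 0.005]
contact_force: [-1.8, 1.0, -4.3]
width: 0.0297
```

```bash
python3 jg.py
```

```text
grasp pt jig x-s mm -13.2 y 0.5 z 71.2
F jig -2.0 0.5 -4.3 t 9.1 tooly [-0.971  0.238  0.018] angle err -0.0031763618592498544
```

Request:
drive_tool([
  [0,-1,0,0,-1],
  [0,-2,0,0,-1],
  [0,-2,0,0,-1],
])

```text
clock: 9.4
position: [0.505, 0.2383, 0.0522]
ee_rot: [-0.009, -0.617, 0.787, 0.006]
contact_force: [-4.4, 1.3, -4.5]
width: 0.0299
```

```bash
python3 jg.py
```

```text
grasp pt jig x-s mm -12.2 y 0.3 z 70.9
F jig -4.6 0.2 -4.5 t 9.4 tooly [-0.971  0.239  0.02 ] angle err -0.00330460526237783
```

Request:
drive_tool([
  [0,-2,0,0,-1],
  [0,-4,0,0,-1],
  [0,-6,0,0,-1],
  [0,-8,0,0,-1],
  [0,-8,0,0,-1],
])

```text
clock: 9.9
position: [0.5113, 0.2365, 0.0518]
ee_rot: [-0.01, -0.617, 0.787, 0.007]
contact_force: [-5.8, 3.1, -2.4]
width: 0.0298
```

```bash
python3 jg.py
```

```text
grasp pt jig x-s mm -5.5 y 0.0 z 70.5
F jig -6.4 1.6 -2.4 t 9.9 tooly [-0.971  0.239  0.024] angle err -0.003737135762092253
```

Request:
drive_tool([
  [0,-2,0,0,-1],
  [0,-4,0,0,-1],
  [0,-6,0,0,-1],
  [0,-8,0,0,-1],
  [0,-8,0,0,-1],
])

```text
clock: 10.4
position: [0.5164, 0.2347, 0.051]
ee_rot: [-0.012, -0.617, 0.787, 0.009]
contact_force: [-8.5, 3.2, -1.9]
width: 0.0299
```

```bash
python3 jg.py
```

```text
grasp pt jig x-s mm -0.1 y -0.5 z 69.7
F jig -9.0 1.1 -1.9 t 10.4 tooly [-0.97   0.239  0.029] angle err -0.004183723976221548
```

Request:
drive_tool([
  [-0.5,-2,0,0,-1],
  [-0.5,-4,0,0,-1],
  [-0.5,-6,0,0,-1],
  [-0.5,-7,0,0,-1],
  [-0.5,-7,0,0,-1],
])

```text
clock: 10.9
position: [0.5195, 0.2337, 0.0502]
ee_rot: [-0.015, -0.616, 0.787, 0.011]
contact_force: [-10.1, 2.9, -0.4]
width: 0.0299
```

```bash
python3 jg.py
python3 - <<'E'
from h import *
im=manip.get_image("side");cv2.imwrite(f"pics/a_side.png",im)
from chk import draw
draw(.0025,{"side":(185,295,220,300,7)})
E
ls -t pics|head -2
```

```text
grasp pt jig x-s mm 3.3 y -0.7 z 68.8
F jig -10.5 0.5 -0.4 t 10.9 tooly [-0.97   0.24   0.037] angle err -0.004756172458254271
tool y [-0.97   0.24   0.037] tool z [-0.038 -0.001 -0.999]
10.95
chk_side_10.95.png
a_side.png
```

View pics/chk_side_10.95.png

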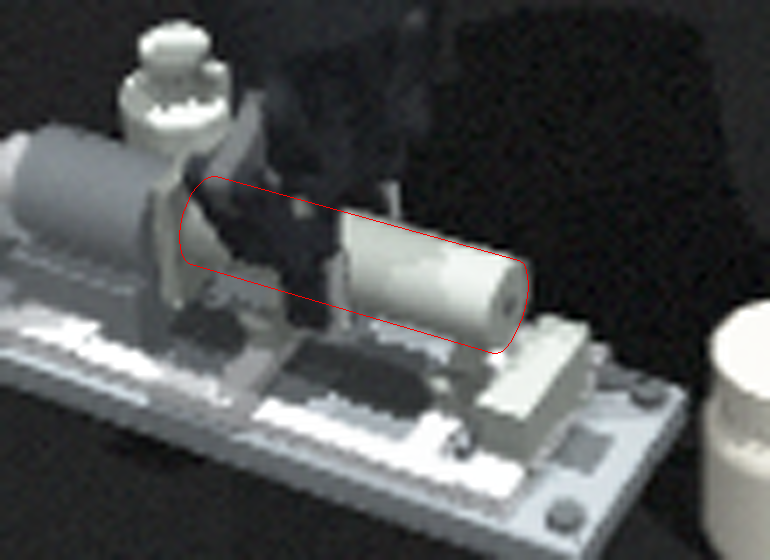

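Request:
drive_tool([
  [-0.7,-2,0,0,-1],
  [-0.7,-4,0,0,-1],
  [-0.7,-6,0,0,-1],
  [-0.7,-6,0,0,-1],
])

```text
clock: 11.35
position: [0.5212, 0.2331, 0.0492]
ee_rot: [-0.019, -0.616, 0.787, 0.014]
contact_force: [-11.2, 3.9, -2.2]
width: 0.0294
```

```bash
python3 jg.py
```

```text
grasp pt jig x-s mm 5.3 y -0.9 z 67.9
F jig -11.8 1.2 -2.2 t 11.35 tooly [-0.97   0.24   0.045] angle err -0.005327397186604466
```

Request:
drive_tool([
  [-0.9,-4,3,0,-1],
  [-0.9,-4.5,7,0,-1],
  [-0.9,-4.7,10,0,-1],
  [-0.9,-5,13,0,-1],
  [-0.9,-5,13,0,-1],
])

```text
clock: 11.85
position: [0.5209, 0.2327, 0.0348]
ee_rot: [-0.023, -0.616, 0.787, 0.017]
contact_force: [-10.7, 3.4, -2.1]
width: 0.0299
```

```bash
python3 jg.py
python3 - <<'E'
from h import *
im=manip.get_image("side");cv2.imwrite(f"pics/a_side.png",im)
from chk import draw
draw(.0025,{"side":(185,295,220,300,7)})
E
ls -t pics|head -2
```

```text
grasp pt jig x-s mm 5.2 y -1.3 z 53.5
F jig -11.2 0.8 -2.1 t 11.85 tooly [-0.969  0.241  0.055] angle err -0.005847056133342438
tool y [-0.969  0.241  0.055] tool z [-0.057 -0.002 -0.998]
11.9
chk_side_11.90.png
a_side.png
```

View pics/chk_side_11.90.png

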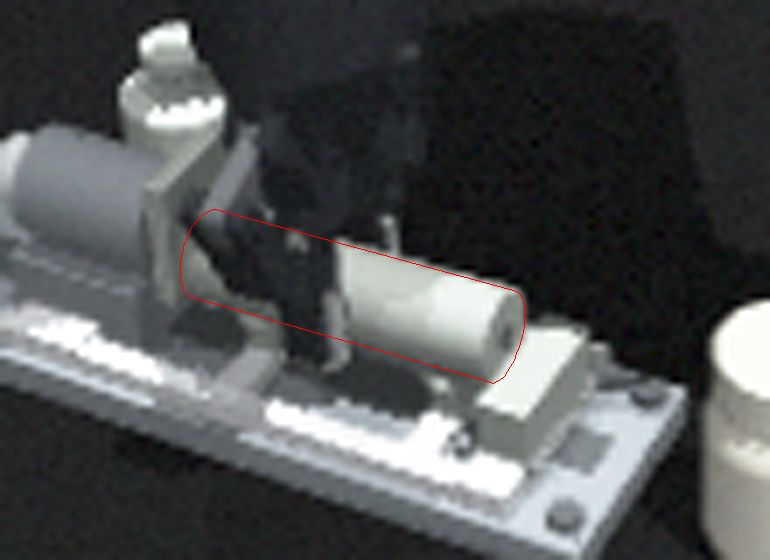

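Request:
drive_tool([
  [-1.3,-4.5,1,-0.005,-1],
  [-1.3,-4.7,2,-0.006,-1],
  [-1.3,-4.7,2.5,-0.006,-1],
  [-1.3,-4.7,2.5,-0.006,-1],
])

```text
clock: 12.3
position: [0.521, 0.2333, 0.0335]
ee_rot: [-0.026, -0.618, 0.786, 0.02]
contact_force: [-15.5, 2.6, 11.3]
width: 0.0298
```

```bash
python3 jg.py
```

```text
grasp pt jig x-s mm 5.3 y -0.6 z 52.2
F jig -15.7 -1.2 11.3 t 12.3 tooly [-0.97   0.236  0.063] angle err -0.0009495776092464936
```

Request:
drive_tool([
  [0,-4,0,0,-1],
  [0,-3,-0.5,0,-0.2],
  [0,-2,-0.5,0,0.0],
  [0,-1,-0.5,0,0.1],
  [0,0,-0.5,0,0.2],
], squeeze=20)

```text
clock: 12.8
position: [0.5222, 0.2332, 0.0344]
ee_rot: [-0.025, -0.618, 0.786, 0.019]
contact_force: [-0.1, 0.6, 0.2]
width: 0.0513
```

```bash
python3 jg.py
python3 - <<'E'
from h import *
im=manip.get_image("side");cv2.imwrite(f"pics/b_side.png",im)
crop("s",im,185,295,220,300,7,"b_sc")
E
```

```text
grasp pt jig x-s mm 6.4 y -0.4 z 53.0
F jig -0.2 0.6 0.2 t 12.8 tooly [-0.97   0.236  0.061] angle err -0.001041481434032987
```

View pics/b_sc.png

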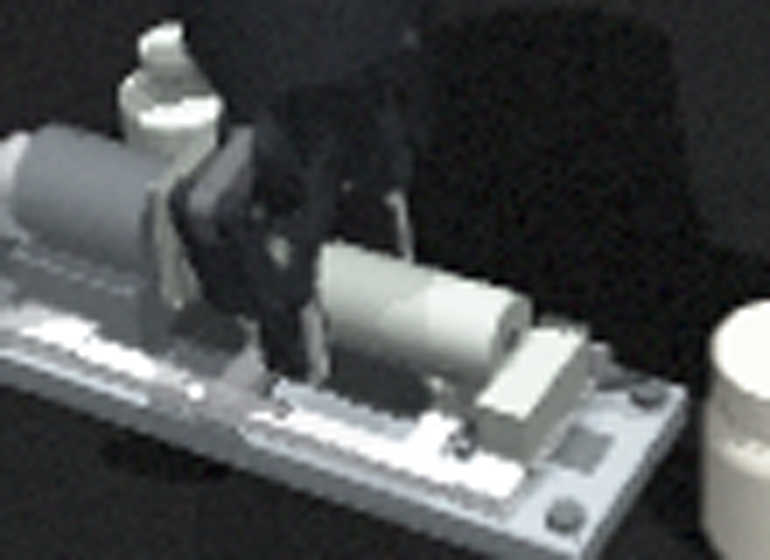

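Request:
drive_tool([
  [0,0,0,0,0.5],
  [0,0,-5,0,0.5],
  [0,1,-25,0,0.5],
  [0,4,-60,0,0.5],
  [0,6,-100,0,0.5],
])

```text
clock: 13.35
position: [0.5213, 0.2345, 0.1347]
ee_rot: [-0.027, -0.618, 0.786, 0.02]
contact_force: [0.1, -0.6, -0.2]
width: 0.0639
```

Request:
drive_tool([
  [10,10,-40,0,0.5],
  [40,20,-80,0,0.5],
  [80,40,-100,0,0.5],
  [120,60,-100,0,0.5],
  [160,80,-100,0,0.5],
])

```text
clock: 13.85
position: [0.4122, 0.097, 0.2438]
ee_rot: [-0.026, -0.618, 0.785, 0.019]
contact_force: [0.2, -1.3, -0.6]
width: 0.0643
```

Run:
```python
from h import *
st=manip.get_state();print(st['clock'],st['position'],st['contact_force'],st['qd'])
im=manip.get_image("side");cv2.imwrite(f"pics/c_side.png",im)
crop("s",im,155,305,210,310,5,"c_sc")
im=manip.get_image("top");cv2.imwrite(f"pics/c_top.png",im)
crop("s",im,105,205,115,235,5,"c_tc")
```

```text
13.85 [0.4122272  0.09698534 0.24381079] [ 0.1690473 -1.3116142 -0.5834445] [-0.68445162 -0.57023245  0.63331083 -0.05279153 -0.04555834 -0.66203359]
```

View pics/c_sc.png

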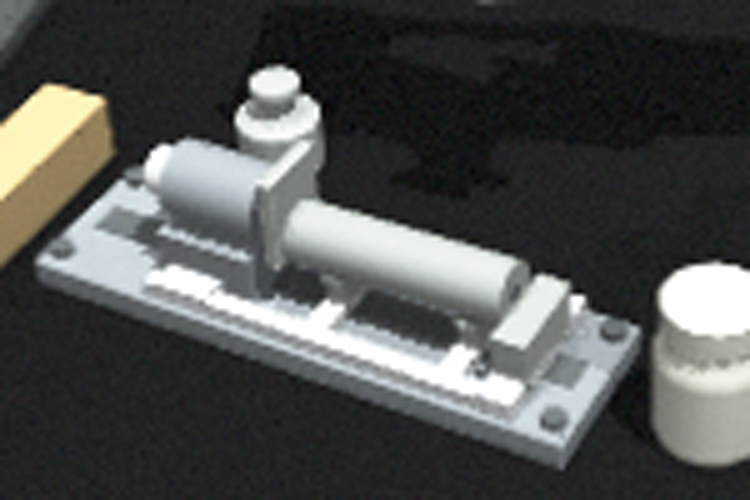

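View pics/c_top.png

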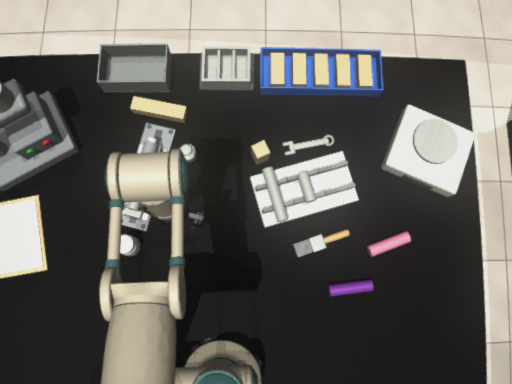

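The side view shows the roller level at crop (285–525, 215–295), between the plunger pad and the end stop. The top view shows the other rollers and the bystanders in their places. I'll let the arm settle and run one overlay check.

Request:
drive_tool([
  [0,0,0,0,0.5],
  [0,0,0,0,0.5],
  [0,0,0,0,0.5],
])

```text
clock: 14.25
position: [0.4097, 0.0959, 0.2434]
ee_rot: [-0.028, -0.617, 0.786, 0.019]
contact_force: [0.8, -0.1, -0.3]
width: 0.0636
```

Run:
```python
from h import *
from chk import cylP
x,y,a,sh=np.load("jig.npy");c=np.array([x+sh*np.cos(a),y+sh*np.sin(a),.052])
im=manip.get_image("side");k=8;x0,y0=195,235
cr=cv2.resize(im[y0:305,x0:280],None,fx=k,fy=k,interpolation=cv2.INTER_CUBIC)
h=cv2.convexHull(w2px("side",cylP(c,np.array([np.cos(a),np.sin(a),0]))).astype(np.float32)).reshape(-1,2)
cv2.polylines(cr,[np.round((h-[x0,y0]+.5)*k).astype(int)],True,(0,0,255),1);cv2.imwrite("pics/d.png",cr)
print(manip.get_state()['contact_force'])
```

```text
[-0.56600605 -0.63154446 -1.33767706]
```

View pics/d.png

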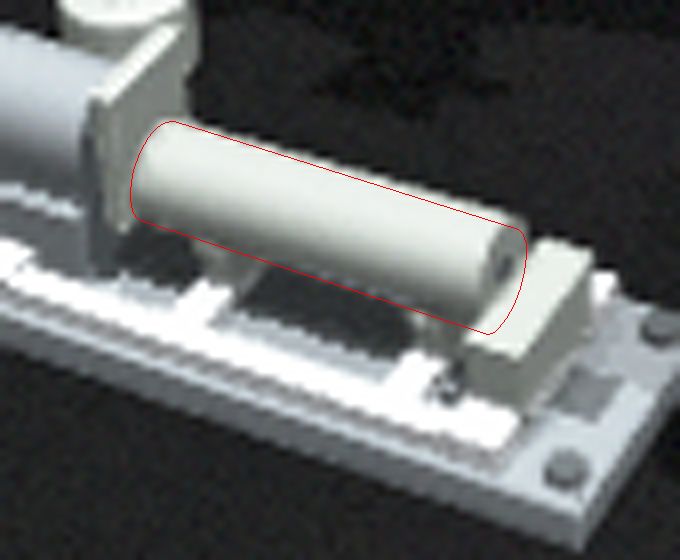

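Run:
```python
from h import *
from chk import cylP
x,y,a,sh=np.load("jig.npy")
J=lambda X,Y,Z:[x+(X/1e3+sh)*np.cos(a)-Y/1e3*np.sin(a),y+(X/1e3+sh)*np.sin(a)+Y/1e3*np.cos(a),Z/1e3]
im=manip.get_image("side");k=16;x0,x1,y0,y1=238,284,250,286
cr=cv2.resize(im[y0:y1,x0:x1],None,fx=k,fy=k,interpolation=cv2.INTER_CUBIC)
def dr(P,c,cl=True): cv2.polylines(cr,[np.round((w2px("side",P)-[x0,y0]+.5)*k).astype(int)],cl,c,1)
dr([J(-60,25,48),J(-60,-25,48),J(-78,-25,48),J(-78,25,48)],(0,255,0))
dr([J(-60,25,16),J(-60,25,48)],(0,255,0),0)
for e0,e1,col in((52,52,(0,0,255)),(52,55,(255,0,255))):
    A=np.array(J(60,0,e0));B=np.array(J(-60,0,e1))
    h=cv2.convexHull(w2px("side",cylP((A+B)/2,B-A)).astype(np.float32)).reshape(-1,2)
    cv2.polylines(cr,[np.round((h-[x0,y0]+.5)*k).astype(int)],True,col,1)
cv2.imwrite("pics/e.png",cr)
# top edge gradient rows
g=cv2.cvtColor(im,cv2.COLOR_BGR2GRAY).astype(float)
for cam in ["side"]:
  for u in range(220,258,4):
    col=g[230:275,u];i=np.argmax(np.diff(cv2.GaussianBlur(col[:,None],(1,3),0).ravel()));
    # model top edge
    pass
```

```text
(no output)
```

View pics/e.png

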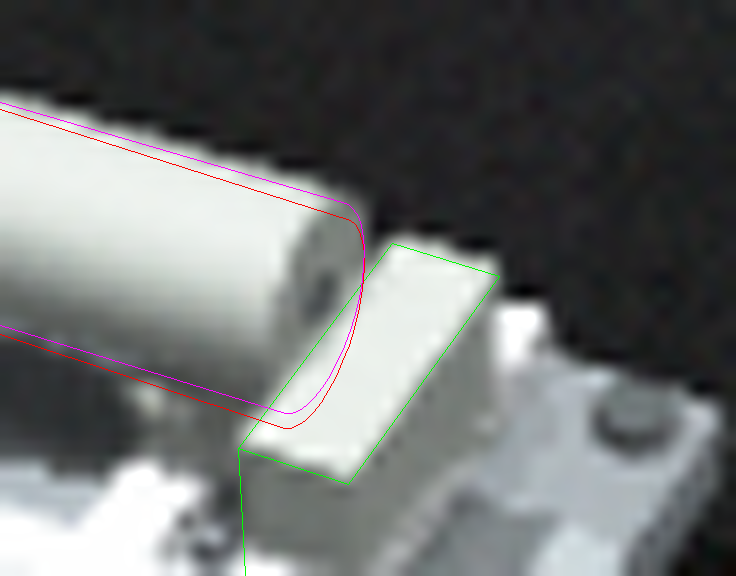

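Run:
```python
from h import *
x,y,a,sh=np.load("jig.npy")
J=lambda X,Y,Z:[x+(X/1e3+sh)*np.cos(a)-Y/1e3*np.sin(a),y+(X/1e3+sh)*np.sin(a)+Y/1e3*np.cos(a),Z/1e3]
print("spot obs",238+322.5/16-.5,250+288.5/16-.5)
for X,Z in((-60,52),(-60,55),(-60,58),(-58,52),(-58,55)): print(X,Z,w2px("side",[J(X,0,Z)]))
# edge fit: min over side image of cylinder top silhouette
from chk import cylP
im=manip.get_image("side");g=cv2.cvtColor(im,cv2.COLOR_BGR2GRAY).astype(float)
from scipy.ndimage import map_coordinates
for X in range(40,-61,-10):
    # image-space normal from silhouettes: sample along world z
    base=np.array(J(X,0,52)); 
    zs=np.arange(0,40,.5)
    P=w2px("side",[base+[0,0,q/1e3] for q in zs]); v=map_coordinates(g,[P[:,1],P[:,0]],order=1)
    th=(v.max()+v[-20:].mean())/2; th=(v[10]+v[-10:].mean())/2
    i=np.where(v>th)[0].max(); 
    vb=map_coordinates(g,list(w2px("side",[base-[0,0,q/1e3] for q in zs])[:,::-1].T),order=1)
    print(X,"top edge at +",zs[i],"bg",v[-5:].mean().round())
# predicted silhouette offset for axis at 52
    
K,D,r,t=cal("side");o=-cv2.Rodrigues(r)[0].T@t
for X in(40,0,-60):
    c=np.array(J(X,0,52));u=np.array([np.cos(a),np.sin(a),0]);d=o-c;d-=u*(d@u);n=np.cross(u,d/np.linalg.norm(d))
    n*=np.sign(n[2]);# tangent offset
    D_=np.linalg.norm(d);print(X,"pred",.016/n[2]*1e3*(1/np.sqrt(1-(.016/D_)**2)))
```

```text
spot obs 257.65625 267.53125
-60 52 [[257.22106927 269.69784374]]
-60 55 [[257.18488408 268.73616439]]
-60 58 [[257.1485839 267.7712494]]
-58 52 [[256.47019466 269.45766753]]
-58 55 [[256.43280807 268.49633769]]
40 top edge at + 23.5 bg 36.0
30 top edge at + 24.0 bg 34.0
20 top edge at + 24.5 bg 38.0
10 top edge at + 24.5 bg 34.0
0 top edge at + 25.0 bg 33.0
-10 top edge at + 25.5 bg 33.0
-20 top edge at + 26.0 bg 32.0
-30 top edge at + 26.0 bg 36.0
-40 top edge at + 26.5 bg 35.0
-50 top edge at + 26.5 bg 35.0
-60 top edge at + 29.0 bg 36.0
40 pred 22.681524338349163
0 pred 22.681524338349163
-60 pred 22.681524338349163
```

The roller's stop end sits about 3–4 mm high: it is tilted about 0.04 rad, held by friction between the stop and the spring. I'll nudge that end down with the shut fingertips.

```bash
cat > tj.py <<'E'
from mv import *
x,y,a,sh=np.load("jig.npy")
X,Y,Z=[float(v)/1e3 for v in sys.argv[1:4]];X+=sh
go(x+X*np.cos(a)-Y*np.sin(a),y+X*np.sin(a)+Y*np.cos(a),Z,a-np.pi/2)
print(np.round(R()[:,2],3))
E
python3 tj.py -42 0 130
```

```text
t 14.4 pos [0.4094 0.0958 0.2431] ang -1.81 w 0.0637 F [-0.4  0.6  0.6] q6 1.88
-> shift [-163.2  -36.7  107.6] turn -0.002
[-0.069 -0.004 -0.998]
```

Request:
drive_tool([
  [-40,-9,20,0,-1],
  [-80,-18,40,0,-1],
  [-120,-27,70,0,-1],
  [-150,-34,95,0,-1],
  [-163,-37,107,0,-1],
])

```text
clock: 14.9
position: [0.4765, 0.2472, 0.1276]
ee_rot: [-0.03, -0.618, 0.785, 0.02]
contact_force: [-0.6, -0.7, 0.4]
width: -0.0005
```

Request:
drive_tool([
  [0,0,0,0,-1],
  [0,0,0,0,-1],
  [0,0,0,0,-1],
])

```text
clock: 15.2
position: [0.4767, 0.2465, 0.1286]
ee_rot: [-0.029, -0.618, 0.786, 0.02]
contact_force: [-0.5, -0.2, -0.1]
width: 0.0001
```

```bash
python3 tj.py -42 0 78
```

```text
t 15.2 pos [0.4767 0.2465 0.1286] ang -1.808 w 0.0001 F [-0.5 -0.2 -0.1] q6 2.14
-> shift [ 0.3 -3.4 50.6] turn -0.0
[-0.071 -0.005 -0.997]
```

Request:
drive_tool([
  [0,-1,20,0,-1],
  [0,-2,38,0,-1],
  [0,-3.5,48,0,-1],
  [0,-3.5,50,0,-1],
  [0,-3.5,50,0,-1],
])

```text
clock: 15.7
position: [0.4769, 0.245, 0.0792]
ee_rot: [-0.029, -0.617, 0.786, 0.02]
contact_force: [-0.4, 0.1, 0.5]
width: -0.0001
```

Request:
drive_tool([
  [0,0,1.5,0,-1],
  [0,0,3,0,-1],
  [0,0,3,0,-1],
])

```text
clock: 16.0
position: [0.4768, 0.2451, 0.0766]
ee_rot: [-0.029, -0.617, 0.786, 0.02]
contact_force: [0.2, 0.0, -0.1]
width: 0.0
```

Request:
drive_tool([
  [0,0,1,0,-1],
  [0,0,2,0,-1],
  [0,0,2,0,-1],
])

```text
clock: 16.3
position: [0.4766, 0.2451, 0.0744]
ee_rot: [-0.029, -0.617, 0.786, 0.02]
contact_force: [0.1, 0.4, -0.5]
width: 0.0004
```

Request:
drive_tool([
  [0,0,1,0,-1],
  [0,0,2,0,-1],
  [0,0,2,0,-1],
])

```text
clock: 16.6
position: [0.4763, 0.245, 0.0722]
ee_rot: [-0.029, -0.617, 0.786, 0.02]
contact_force: [0.5, -0.2, 0.3]
width: -0.0001
```

Request:
drive_tool([
  [0,0,1,0,-1],
  [0,0,2,0,-1],
  [0,0,2,0,-1],
])

```text
clock: 16.9
position: [0.4762, 0.245, 0.0702]
ee_rot: [-0.029, -0.617, 0.786, 0.02]
contact_force: [0.2, -0.6, -0.0]
width: 0.0001
```

Request:
drive_tool([
  [0,0,1,0,-1],
  [0,0,1.5,0,-1],
  [0,0,1.5,0,-1],
])

```text
clock: 17.2
position: [0.4759, 0.2452, 0.0689]
ee_rot: [-0.029, -0.617, 0.786, 0.02]
contact_force: [-0.2, 0.2, 2.7]
width: -0.0004
```

Request:
drive_tool([
  [0,0,1,0,-1],
  [0,0,1.5,0,-1],
  [0,0,1.5,0,-1],
])

```text
clock: 17.5
position: [0.4757, 0.2454, 0.0682]
ee_rot: [-0.029, -0.617, 0.786, 0.02]
contact_force: [-1.5, 0.3, 7.9]
width: 0.0
```

```bash
python3 - <<'E'
from h import *
im=manip.get_image("side");cv2.imwrite(f"pics/p_side.png",im)
crop("s",im,195,295,215,295,7,"p_sc")
E
python3 jg.py
```

```text
grasp pt jig x-s mm -41.5 y 0.5 z 86.8
F jig -2.5 -0.1 7.7 t 17.55 tooly [-0.969  0.237  0.067] angle err -0.0021446420478101746
```

View pics/p_sc.png

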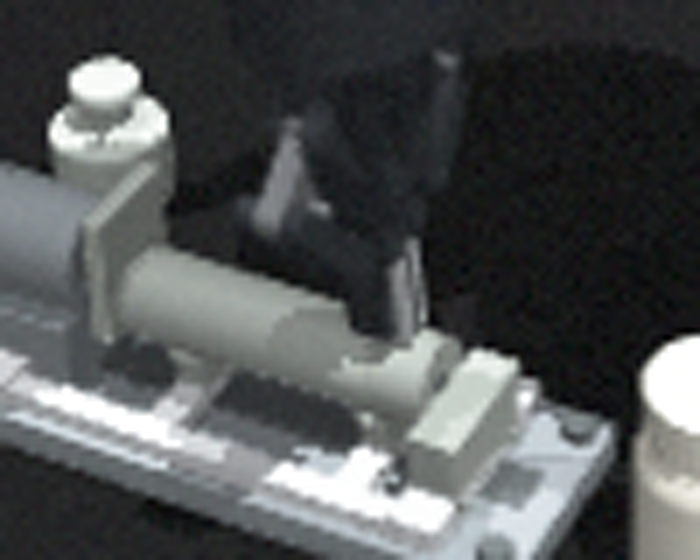

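Request:
drive_tool([
  [0,0,1.5,0,-1],
  [0,0,2.5,0,-1],
  [0,0,2.5,0,-1],
])

```text
clock: 17.85
position: [0.4758, 0.2457, 0.0678]
ee_rot: [-0.028, -0.617, 0.786, 0.02]
contact_force: [-4.0, -0.4, 15.9]
width: -0.0002
```

```bash
python3 jg.py
```

```text
grasp pt jig x-s mm -41.5 y 0.8 z 86.5
F jig -3.8 -1.4 15.9 t 17.85 tooly [-0.969  0.237  0.066] angle err -0.002044927633837401
```

Request:
drive_tool([
  [0,0,-5,0,-1],
  [0,2,-30,0,-1],
  [0,5,-70,0,-1],
  [20,10,-110,0,-1],
  [60,20,-130,0,-1],
])

```text
clock: 18.35
position: [0.4543, 0.1938, 0.2029]
ee_rot: [-0.025, -0.618, 0.785, 0.019]
contact_force: [1.3, -0.7, 1.5]
width: 0.0001
```

Request:
drive_tool([
  [40,20,0,0,-1],
  [80,40,0,0,-1],
  [120,60,0,0,-1],
  [120,60,0,0,-1],
  [120,60,0,0,-1],
])

```text
clock: 18.85
position: [0.3682, 0.0907, 0.2086]
ee_rot: [-0.024, -0.618, 0.786, 0.018]
contact_force: [0.0, 0.1, 0.3]
width: 0.0001
```

Run:
```python
from h import *
from scipy.ndimage import map_coordinates
x,y,a,sh=np.load("jig.npy")
J=lambda X,Y,Z:[x+(X/1e3+sh)*np.cos(a)-Y/1e3*np.sin(a),y+(X/1e3+sh)*np.sin(a)+Y/1e3*np.cos(a),Z/1e3]
im=manip.get_image("side");cv2.imwrite("pics/f_side.png",im)
zs=np.arange(0,40,.25)
for nm in("c","f"):
  g=cv2.cvtColor(cv2.imread(f"pics/{nm}_side.png"),cv2.COLOR_BGR2GRAY).astype(float);o=[]
  for X in range(40,-61,-10):
    P=w2px("side",[J(X,0,52+q) for q in zs]);v=map_coordinates(g,[P[:,1],P[:,0]],order=1)
    th=(v[20]+v[-20:].mean())/2;o.append(float(zs[np.where(v>th)[0].max()]))
  print(nm,o)
  # far bed top edge (Y=-45,Z=16), scanned in z
  o=[]
  for X in range(-150+23,60,20):
    P=w2px("side",[J(X-0,-45,6+q) for q in zs]);v=map_coordinates(g,[P[:,1],P[:,0]],order=1)
    th=(v[:20].max()+v[-20:].mean())/2;w=np.where(v>th)[0];o.append((X,float(zs[w.max()])-10 if len(w) else None))
  print(o)
crop("s",im,195,295,215,295,7,"f_sc")
st=manip.get_state();print(st['clock'],st['position'],np.abs(st['qd']).max())
```

```text
c [23.75, 24.25, 24.5, 24.75, 25.25, 25.5, 26.0, 26.25, 26.5, 26.75, 28.75]
[(-127, 29.75), (-107, 1.25), (-87, 1.25), (-67, 15.25), (-47, 8.5), (-27, 20.0), (-7, 19.25), (13, 18.5), (33, 18.0), (53, 17.0)]
f [23.75, 24.0, 24.0, 24.0, 24.0, 23.75, 23.25, 23.5, 23.75, 24.25, 25.75]
[(-127, 29.75), (-107, 0.75), (-87, 1.25), (-67, 15.5), (-47, 8.5), (-27, 16.75), (-7, 16.5), (13, 16.5), (33, 16.25), (53, 16.0)]
18.9 [0.3689297  0.09125698 0.20859859] 0.022040720915829155
```

View pics/f_sc.png

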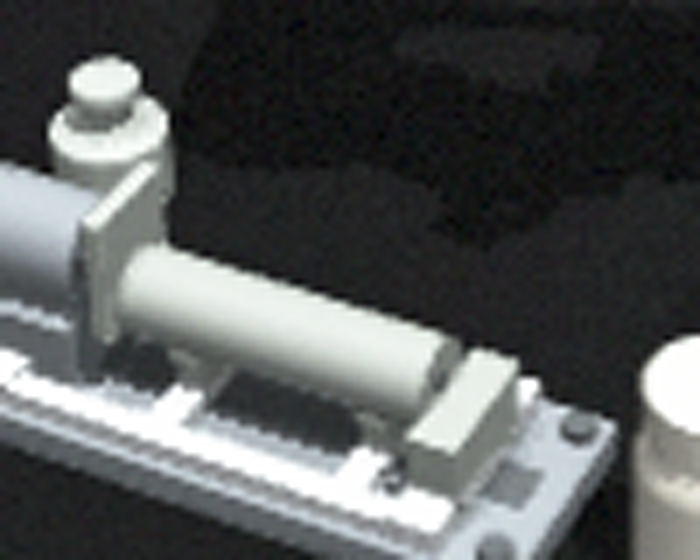

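The top edge is now level: the offset is 23.75 to 24.25 mm along the length, where it rose by about 3 mm before. I'll hand in.

Run:
```python
from rig import manip
import cv2
cv2.imwrite("pics/end_top.png",manip.get_image("top"))
print(manip.get_state()['contact_force'],manip.sign_off())
```

```text
the job is handed in; nothing more can be done
[ 0.24451038 -0.04244511 -0.85111887] None
```

View pics/end_top.png

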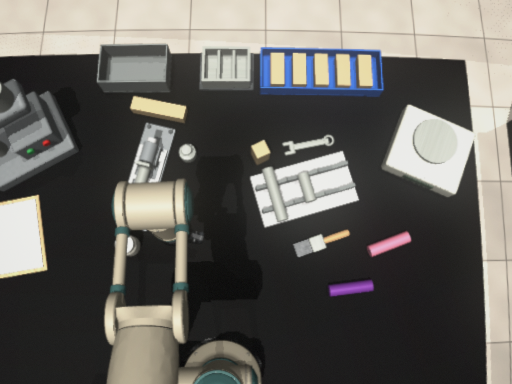

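The middle-length roller is in the jig, lying level in both saddles behind the end stop with the spring holding it, and I have handed the job in at about 19 s.

- **Loading:** I lifted the 120 mm roller from the cradle and found the jig frame shift to be about -22 mm. I felt for the plunger and pressed it about 19 mm. The wrist force along the jig read about 12 N during the press. It peaked at 15.7 N while the roller was being lowered into the saddles, which includes contact with the saddle. I then let go.
- **A check that failed first:** after letting go, the side picture showed the stop end 3–4 mm high, with the roller tilted about 0.04 rad and held by friction. I pressed that end down with the shut fingertips, using up to 16 N.
- **Last checks:** the roller's top edge is now level to within about 0.5 mm along most of its length; the extreme stop end read about 1.5–2 mm higher, as it also did before. The edge reads about 1 mm above the height I predicted, which is within the camera calibration. In the pictures, the other two rollers and the bystanders stand where they were. The arm is clear and touches nothing.

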